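# Invert a rinsed sample cup onto the empty drying post

### The arm

A 6-joint arm with a two-finger parallel gripper is mounted at the origin on a cart in front of the work surface, level with it; the furniture and walls round the work are solid. World frame = base frame: x ahead of the robot, y to its left, z up, the work surface at z = 0. Lengths are in mm, angles in rad, forces in N, time in s.
With the tool pointing down it reaches from about 400 to 925 mm from the base axis. Payload 12.5 kg.
Tool frame: the origin (TCP) lies between the finger pads; the fingertips stand 19 mm ahead of it and the grasp point (between the pads) is the TCP (env.tips_ahead is the distance from the TCP to the fingertips, in mm); z points along the fingers, y is the line along which they close (so a half turn about z gives the same grasp; the last joint's range is limited). The gripper opens to 95 mm and grips with 3 to 60 N. Pads are 20 mm wide; open, the fingers measure 119 mm over their backs; the gripper's body (75 mm by 180 mm) begins 59 mm behind the grasp point.
Start: joints at [-1.288, 0.491, 1.559, -0, 1.092, -0.106], TCP at [236.947, -578.36, 233.661] pointing down, gripper open.
Joint ranges: [-3.1, 3.1], [-0.84, 2.19], [0.05, 2.79], [-1.13, 4.28], [0.06, 2.93], [-2.69, 2.69]. Speed limits (rad/s): [2.22, 2.22, 2.79, 3.14, 3.14, 3.14].

### API

Orientations are given as [roll, pitch, yaw] about the fixed x, y, z axes, in that order (R = Rz(yaw) Ry(pitch) Rx(roll)).
In Python, from cell import env gives the robot as it stands.
- The arm moves only by the shell command python3 -m crank 'ROWS'. ROWS is JSON, a list of rows, each a list of 5 numbers: the shift along the tool's x, y, z in mm, then the turn about the tool's z in degrees, then the finger opening in mm, from 0 to 95.1. In form: [[dx, dy, dz, yaw, grip], ...]. A call has 1 to 10 rows; each row is the pose to reach, as a shift and turn from the pose commanded when the call began, along the tool's axes at that moment; what a row does not reach only later rows make up. A row lasts 1/12 s, in which the tool goes at most 41.7 mm and 7.16 degrees, less where a joint would pass 70% of its speed; a pose out of reach is approached as far as the arm can. A call with a gripper value outside its range is refused whole. The fingers move at their own pace and stop on an object; the grip force is fixed at half the most. Time passes only in rows, so rows that repeat a pose let the fingers close. It gives the time, the measured TCP pose, the force, the opening and the grip force at its end, in the units of the state.
- env.state(): the state, without advancing time (a new reading comes with each control period).
- env.read_camera(name): name is "scene" or "top"; returns a dict with "img" (480x640x3 uint8, blue, green, red), "K" (3x3 intrinsics, pixels), "k1" (the pictures are not rectified: a ray, as slopes to the right and down, at radius r is drawn at 1 + k1 r^2 times it, then the intrinsics apply), "pose" (4x4, takes a point from camera to world coordinates). Camera axes: x right, y down, z forward; pixel columns grow to the right and rows downward; lengths in mm; the calibration is good to about 2 mm. A picture is of the moment at which its call begins. There is no depth.
- env.job_done(): hands the job in; it is judged then, once.
The state is a dict: "t": time; "joints": joint angles; "qvel": joint speeds; "tau": joint torques, N m; "eef_pos": TCP position; "tcp_rot": TCP orientation; "ft_force": force on the tool from outside, world axes, zero at the start; "moment": the same for the moment, N m; "opening": opening from 0.0 (shut) to 1.0 (fully open); "grip_force": force on a finger pad.
Only numpy, scipy, OpenCV 4.12 (cv2) and the standard library are available. Lean on these libraries where they do the work, as an engineer would, in place of code of your own. Each camera call takes 0.05 s, during which the arm holds its last target. There are 200 camera calls.

### The job

A rinsed steel cup lies on its side on the small rest. Turn it mouth down over the empty drying post and lower it all the way, until its rim stands on the ribs of the drip dish, before you let go of it. Leave the other cup, which is already drying on its post, where it is.

Things in the scene. Friction and masses are not known exactly. Their poses are not given: they have to be found in the camera images.
- cup: the cup to be hung up: plain round steel tube 100 mm long, 48 mm outside, 42 mm inside diameter, 50 mm over the narrow bead at the rim, closed at one end (4 mm floor), about 0.12 kg. Origin on its axis at mid length; its x axis runs from the closed end (-50 mm) to the open mouth (+50 mm). It starts level, axis 45 mm above the table, mouth pointing to the robot's left, within 30 degrees of square
- cup_mouth (a point): centre of the mouth (rim plane) of that cup
- cup_rest: fixed rest under the lying cup: steel foot 100 x 42 x 4 mm along the cup, with two white V saddles 34 mm before and behind its middle, each 12 mm long, that hold the cup from below; no part is wider than 52 mm or higher than 34 mm, and between the saddles the cup's sides are free. Origin on the table, x towards the cup's mouth
- stand_free: the empty drying stand, the left or the right one of two: fixed white drip dish 104 x 104 mm, edge 12 mm high, with an upright steel post in the middle, 20 mm thick, its blunt tip 80 mm above the table; six radial ribs round the post, tops 10 mm above the table. Origin on the table under the post, z up. 
- stand_free_seat (a point): point on the axis of the empty stand's post at the height of the ribs' tops, 10 mm above the table; the centre of the cup's mouth belongs here
- stand_used: the other stand, which carries a cup: fixed white drip dish 104 x 104 mm, edge 12 mm high, with an upright steel post in the middle, 20 mm thick, its blunt tip 80 mm above the table; six radial ribs round the post, tops 10 mm above the table. Origin on the table under the post, z up. Posts are at least 160 mm apart
- drying_cup: the cup already drying mouth down on the other stand, to be left alone: same make and same axes as the cup to be hung up, its closed end 110 mm above the table
There are look-alikes about, which are no part of the job. What is shaped like the cup but pink is not meant.

How it is judged (in metres and radians):
On the way:
1. the cup, still held by the fingers, is mouth down over the empty post with its rim less than 20 mm above the ribs (horizontal distance between cup_mouth and stand_free_seat below 0.016 m and z of cup_mouth in the frame of stand_free_seat below 0.02 m and angle between cup's own x axis and vertical above 2.8 rad and contact force between the fingers and cup above 0.5 N), for 0.1 s.
At the end, for the whole second after the job is handed in: The cup stands mouth down over the post of the empty stand, its rim on the ribs (within 4 mm in height and 14 mm sideways of the seat point), its axis within 4.5 degrees of vertical, released and at rest; the other cup is still on its post within 15 mm of where it was (horizontal distance between cup_mouth and stand_free_seat below 0.014 m and z of cup_mouth in the frame of stand_free_seat below 0.004 m and angle between cup's own x axis and vertical above 3.06 rad and linear speed of cup below 0.02 m/s and distance of drying_cup from where it was at the start of the episode below 0.015 m); the robot touches nothing.
It fails at once if the cup already drying is lifted or tipped (moved more than 20 mm) (distance of drying_cup from where it was at the start of the episode above 0.02 m).
It also fails if it takes over 45 s, if anything falls off the work surface, if the arm or the gripper's body presses on something with over 40 N, if the wrist force passes 120 N, or if a joint passes its speed limit or range.

## Working session

There is one attempt and no reset: what is moved stays moved. The work goes in short steps, Python scripts to look and compute and a shell command to move; the robot and the scene stay as the last step left them, time stands still between calls to the robot, and variables do not carry over. Pictures are saved under pics/ and viewed, at most 10 in all, crops included, and the job is handed in when it is done.

```bash
mkdir -p pics
cat > h.py <<'E'
import numpy as np, cv2
from cell import env
def ray(c,u,v):
    K=c["K"]; d=np.array([(u-K[0,2])/K[0,0],(v-K[1,2])/K[1,1]]); x=d.copy()
    for _ in range(30): x=d/(1+c["k1"]*(x@x))
    P=np.array(c["pose"]); return P[:3,3],P[:3,:3]@np.array([x[0],x[1],1])
def onplane(c,u,v,z):
    o,d=ray(c,u,v); return o+d*(z-o[2])/d[2]
def proj(c,p):
    P=np.array(c["pose"]); q=P[:3,:3].T@(np.array(p)-P[:3,3]); x=q[:2]/q[2]; x=x*(1+c["k1"]*(x@x))
    return x*[c["K"][0,0],c["K"][1,1]]+[c["K"][0,2],c["K"][1,2]]
E
ls
python3 - <<'E'
from h import *
for n in("scene","top"):
    c=env.read_camera(n); cv2.imwrite(f"pics/{n}0.png",c["img"]); print(n,np.round(c["K"],1).tolist(),c["k1"],np.round(c["pose"],3).tolist())
s=env.state(); print(s)
E
```

```text
h.py
pics
scene [[487.7, 0.0, 325.6], [0.0, 487.7, 244.9], [0.0, 0.0, 1.0]] 0.046984962355308475 [[0.901, -0.288, 0.325, 165.314], [-0.433, -0.634, 0.641, -845.532], [0.022, -0.718, -0.696, 762.823], [0.0, 0.0, 0.0, 1.0]]
top [[531.8, 0.0, 322.4], [0.0, 531.8, 242.5], [0.0, 0.0, 1.0]] 0.03440389202880603 [[0.018, -0.983, 0.18, 298.722], [-1.0, -0.019, -0.004, -197.191], [0.007, -0.18, -0.984, 1140.39], [0.0, 0.0, 0.0, 1.0]]
{'t': 0.1, 'joints': array([-1.28759306e+00,  4.91483067e-01,  1.55938401e+00, -2.85912011e-05,
        1.09171753e+00, -1.05578662e-01]), 'qvel': array([ 0.00142654, -0.00106617, -0.00137328, -0.00140313, -0.00042744,
        0.00097776]), 'tau': array([ 3.62025989e-03, -6.13621902e+01, -2.58604646e+01,  6.94543286e-02,
        4.70086711e-02, -5.25947780e-05]), 'eef_pos': array([ 236.88479029, -578.1533108 ,  233.13180236]), 'tcp_rot': array([-3.14060355e+00, -7.93168274e-05,  3.88795080e-01]), 'ft_force': array([ 0.2899585 ,  0.18770538, -0.11896332]), 'moment': array([ 0.04742829, -0.03401691, -0.00951119]), 'grip_force': 0.0, 'opening': 0.9983966404800136}
```

View pics/scene0.png

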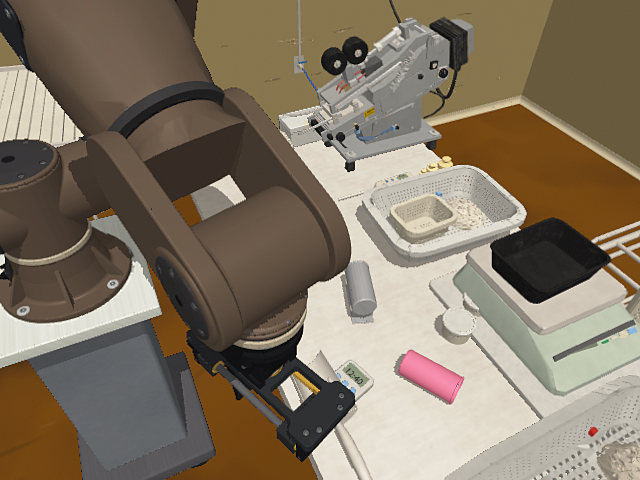

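View pics/top0.png

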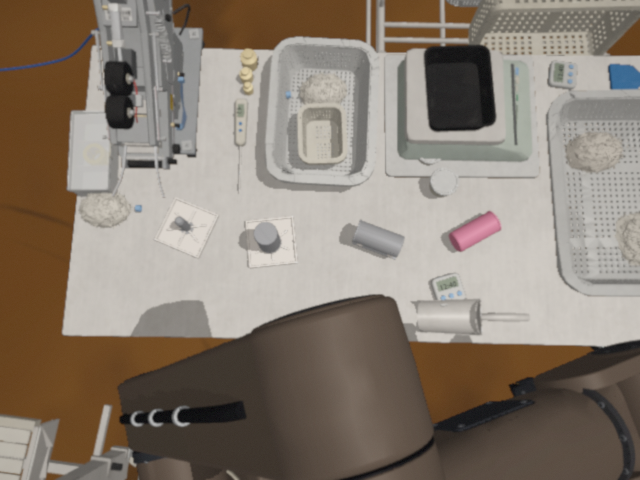

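Run:
```python
from h import *
c=env.read_camera("top"); im=c["img"]
a=cv2.resize(im[190:290,140:300],None,fx=5,fy=5,interpolation=cv2.INTER_CUBIC)[:, :800]
b=cv2.resize(im[205:275,330:430],None,fx=5,fy=5,interpolation=cv2.INTER_CUBIC)
cv2.imwrite("pics/crop1.png",cv2.resize(np.hstack([a[:350+150],np.pad(b,((0,150),(0,0),(0,0)))]),None,fx=.6,fy=.6))
g=cv2.cvtColor(im,cv2.COLOR_BGR2GRAY)
m=np.zeros_like(g); m[210:270,335:420]=(g[210:270,335:420]<165)*255
n,l,s,ce=cv2.connectedComponentsWithStats(m); 
for i in np.argsort(-s[1:,4])[:3]+1:
    pts=np.argwhere(l==i)[:,::-1].astype(np.float32); r=cv2.minAreaRect(pts); print(s[i],r)
    bx=cv2.boxPoints(r)
    for p in bx: print(p,onplane(c,*p,45).round(1))
for (u,v) in [(186,227)]: print(onplane(c,u,v,0),onplane(c,u,v,12))
m=np.zeros_like(g); m[195:265,145:225]=(g[195:265,145:225]>200)*255
m=((im.min(2)>0)*0).astype(np.uint8)
print(g[195:265:6,150:222:4])
```

```text
[ 339  220   65   39 1362] ((370.5218811035156, 238.68975830078125), (61.9409294128418, 28.791851043701172), 19.98310661315918)
[336.49634 241.63501] [ 501.9 -230.6   45. ]
[346.33575 214.57663] [ 560.5 -250.6   45. ]
[404.54742 235.7445 ] [ 517.3 -373.3   45. ]
[394.708  262.8029] [ 459.6 -352.3   45. ]
[536.28062687  97.06137062   0.        ] [533.78086379  93.96503248  12.        ]
[[194 193 192 183 193 192 192 193 194 194 193 192 195 196 192 192 194 195]
 [194 195 194 193 193 193 197 205 197 198 195 192 195 195 193 192 195 196]
 [194 194 193 195 194 199 212 214 214 214 214 205 202 199 196 195 193 193]
 [193 193 195 195 193 206 204 206 214 214 213 203 215 214 213 191 207 194]
 [194 193 194 194 199 214 191 164 144 206 209 214 215 215 215 215 209 190]
 [194 192 192 199 214 171 153 118 108 110 137 204 217 205 204 209 177 196]
 [196 192 201 209 210 208 213 211 166 139 196 214 215 215 214 201 195 195]
 [194 186 200 214 214 215 215 214 202 215 214 211 215 215 203 192 194 195]
 [192 190 190 180 207 211 214 207 215 215 215 215 212 207 181 194 193 195]
 [192 191 191 193 193 194 187 193 209 214 214 215 210 188 195 194 196 195]
 [194 191 193 193 191 194 197 195 196 194 187 209 201 190 193 194 194 193]
 [189 193 194 192 193 193 196 194 192 193 193 194 193 190 191 192 193 194]]
```

View pics/crop1.png

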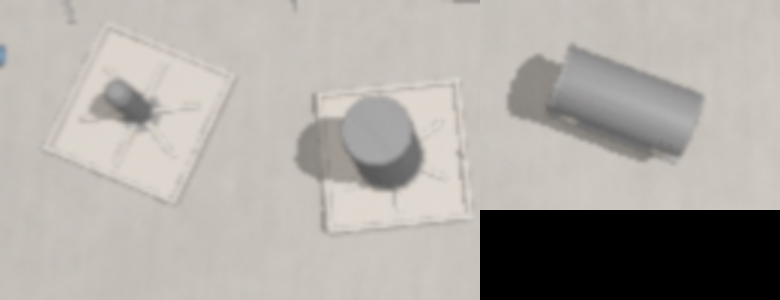

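Run:
```python
from h import *
c=env.read_camera("top")
P=[onplane(c,330+(x-480)/3,205+y/3,45)[:2] for x,y in [(572,45),(550,108),(683,155),(703,95)]]
P=np.array(P); print(P.round(1)); m=(P[0]+P[1])/2; k=(P[2]+P[3])/2; d=m-k; L=np.hypot(*d)
print("mouth",m,"closed",k,"len",L,"wid",np.hypot(*(P[0]-P[1])),np.hypot(*(P[2]-P[3])),"ctr",(m+k)/2,"ang",np.degrees(np.arctan2(d[1],d[0])))
for nm,cs,t in [("free",[(107,23),(236,75),(177,204),(42,150)],(117,93)),("used",[(315,95),(460,80),(472,217),(327,233)],None)]:
    D=np.array([onplane(c,140+x/3,190+y/3,12)[:2] for x,y in cs]); print(nm,D.mean(0),np.hypot(*(D-np.roll(D,1,0)).T))
    if t: print("tip",onplane(c,140+t[0]/3,190+t[1]/3,80))
print("dry top",onplane(c,140+377/3,190+131/3,110))
```

```text
[[ 549.4 -281. ]
 [ 504.  -265.9]
 [ 472.6 -358.5]
 [ 515.4 -372.8]]
mouth [ 526.69535922 -273.43452472] closed [ 493.9784201  -365.68933416] len 97.88436018935346 wid 47.85353463348107 45.08652652600763 ctr [ 510.33688966 -319.56192944] ang 70.47362680089681
free [532.74945379  91.99153879] [102.77515028 102.20702654 102.03871005 105.18434161]
tip [531.78050705  91.35439748  80.        ]
used [504.70270147 -90.84702933] [101.16903155 105.25638556 100.75851576 103.68376973]
dry top [503.11321061 -88.59889801 110.        ]
```

```bash
python3 -m crank '[[35,-11,0,-6,95],[70,-23,0,-12,95],[105,-35,10,-18,95],[140,-46,20,-24,95],[175,-58,30,-30,95],[210,-70,40,-36,95],[245,-81,50,-42,95],[280,-93,60,-48,95],[327,-108,60,-48.2,95],[327,-108,60,-48.2,95]]'
python3 - <<'E'
from h import *
s=env.state(); p=s["eef_pos"]; y=s["tcp_rot"][2]; d=np.array([498.5,-354])-p[:2]
print(p,s["tcp_rot"],"tool dx,dy",d@[np.cos(y),np.sin(y)],d@[np.sin(y),-np.cos(y)],"dz",p[2]-55)
c=env.read_camera("scene"); cv2.imwrite("pics/s1.png",c["img"])
E
```

```text
t: 1.03
eef_pos: [501.9, -350.6, 172.9]
tcp_rot: [-3.141, -0.001, 1.234]
ft_force: [0.1, -0.3, 0.8]
opening: 0.997
grip_force: 0.0
[ 501.89812031 -350.62063837  172.89402451] [-3.14099402e+00 -1.12053422e-03  1.23403242e+00] tool dx,dy -4.3123954561281215 -2.0905865293300225 dz 117.89402451140299
```

View pics/s1.png

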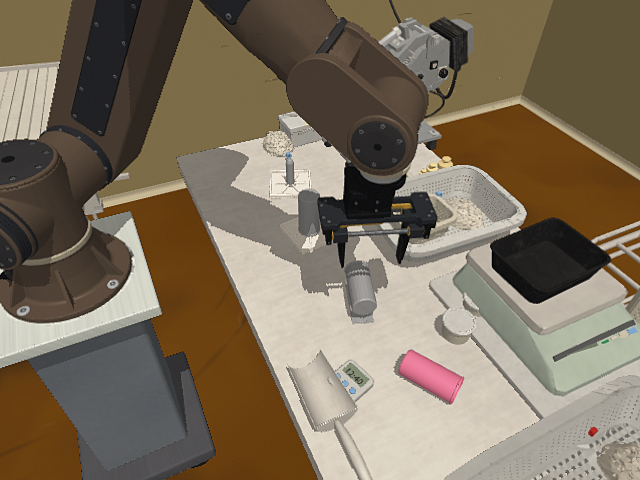

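```bash
python3 -m crank '[[0,0,30,0,95],[0,0,60,0,95],[0,0,60,0,95],[0,0,60,0,95]]'
python3 - <<'E'
from h import *
s=env.state(); p=s["eef_pos"]; y=s["tcp_rot"][2]; d=np.array([498.5,-354])-p[:2]
print(p,s["tcp_rot"],"tool dx,dy",d@[np.cos(y),np.sin(y)],d@[np.sin(y),-np.cos(y)],"dz",p[2]-55)
c=env.read_camera("scene"); print(proj(c,[494,-366,45]),proj(c,[498.5,-354,45]),proj(c,[526.7,-273.4,45]))
E
```

```text
t: 1.42
eef_pos: [497.7, -354.9, 113.1]
tcp_rot: [-3.139, -0.001, 1.229]
ft_force: [-0.4, 0.7, 1.2]
opening: 0.999
grip_force: 0.0
[ 497.65647869 -354.88236717  113.11768124] [-3.13916183e+00 -7.86488573e-04  1.22908401e+00] tool dx,dy 1.1140154307084298 0.4990687791593126 dz 58.11768123930591
[364.48619238 307.34618722] [363.4889083  302.00776912] [356.40140253 269.06884045]
```

```bash
python3 -m crank '[[1,0.5,25,0,95],[1,0.5,45,0,95],[1,0.5,58,0,95],[1,0.5,58,0,95],[1,0.5,58,0,70],[1,0.5,58,0,40],[1,0.5,58,0,40],[1,0.5,58,0,40],[1,0.5,58,0,40],[1,0.5,58,0,40]]'
```

```text
t: 2.3
eef_pos: [499.5, -353.8, 56.2]
tcp_rot: [3.141, 0.0, 1.23]
ft_force: [0.3, 0.4, 0.3]
opening: 0.632
grip_force: 0.0
```

```bash
python3 -m crank '[[0,0,0,0,40],[0,0,0,0,40],[0,0,0,0,40],[0,0,0,0,40],[0,0,0,0,40],[0,0,0,0,40]]'
```

```text
t: 2.8
eef_pos: [497.5, -353.0, 55.5]
tcp_rot: [-3.137, -0.001, 1.231]
ft_force: [-10.5, 1.1, 6.2]
opening: 0.503
grip_force: 30.0
```

```bash
python3 -m crank '[[0,0,-15,0,40],[0,0,-40,0,40],[0,0,-70,0,40],[0,0,-100,0,40],[0,0,-100,0,40],[0,0,-100,0,40]]'
python3 - <<'E'
from h import *
c=env.read_camera("scene"); cv2.imwrite("pics/s2.png",cv2.resize(c["img"][120:360,200:500],None,fx=2,fy=2))
E
```

```text
t: 3.3
eef_pos: [499.8, -354.0, 157.0]
tcp_rot: [3.139, 0.001, 1.23]
ft_force: [-0.3, 0.3, -1.2]
opening: 0.504
grip_force: 30.0
```

View pics/s2.png

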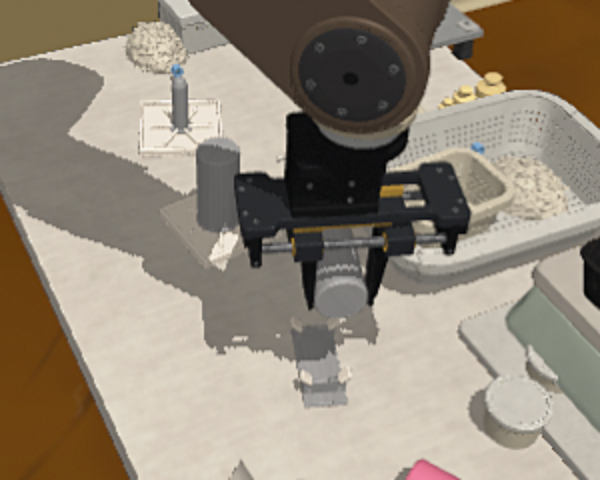

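```bash
python3 -m crank '[[0,0,0,0,47],[0,0,0,0,47]]';  python3 -m crank '[[0,0,0,0,47.6],[0,0,0,0,47.6]]'
python3 - <<'E'
from cell import env
s=env.state(); print(s['moment'],s['opening']*95.1)
E
```

```text
t: 3.52
eef_pos: [499.0, -353.3, 154.2]
tcp_rot: [-3.139, -0.001, 1.23]
ft_force: [-0.0, 0.0, -0.9]
opening: 0.505
grip_force: 30.0
t: 3.68
eef_pos: [499.2, -353.6, 154.8]
tcp_rot: [-3.14, -0.0, 1.23]
ft_force: [0.9, -0.3, -1.3]
opening: 0.508
grip_force: 29.7
[-0.1099877  -0.04349782 -0.01679355] 48.34992305399014
```

```bash
for i in 1; do python3 -m crank '[[0,0,0,0,47.9],[0,0,0,0,47.9]]'; done
python3 - <<'E'
from cell import env
s=env.state(); print(s['moment'],s['opening']*95.1)
E
```

```text
t: 3.85
eef_pos: [499.4, -353.7, 155.3]
tcp_rot: [-3.141, -0.0, 1.23]
ft_force: [0.4, -1.0, -1.2]
opening: 0.503
grip_force: 21.5
[-0.07138665 -0.03041366 -0.04568359] 47.87270761840505
```

```bash
python3 -m crank '[[0,0,0,0,48.1],[0,0,0,0,48.1]]'
python3 - <<'E'
from cell import env
s=env.state(); print(s['moment'],s['opening']*95.1)
E
```

```text
t: 4.02
eef_pos: [499.4, -353.7, 155.6]
tcp_rot: [3.142, 0.0, 1.23]
ft_force: [-0.0, -0.0, -0.9]
opening: 0.51
grip_force: 16.2
[-0.10526182 -0.0590274   0.0060742 ] 48.4985994969623
```

```bash
python3 -m crank '[[0,0,0,0,48.3],[0,0,0,0,48.3]]'
python3 - <<'E'
from h import *
c=env.read_camera("scene"); cv2.imwrite("pics/s3.png",cv2.resize(c["img"][120:360,200:500],None,fx=2,fy=2))
a=cv2.imread("pics/s2.png").astype(int); b=cv2.imread("pics/s3.png").astype(int); print(np.abs(a-b)[200:360,280:420].mean(), env.state()['moment'])
E
```

```text
t: 4.18
eef_pos: [499.4, -353.7, 155.7]
tcp_rot: [3.141, 0.0, 1.23]
ft_force: [-0.5, -1.2, -1.1]
opening: 0.509
grip_force: 11.6
4.539672619047619 [-0.12297101 -0.03910444 -0.03033708]
```

```bash
cat > d.py <<'E'
from h import *; import sys
c=env.read_camera("scene"); n=f"pics/{sys.argv[1]}.png"; cv2.imwrite(n,cv2.resize(c["img"][120:360,200:500],None,fx=2,fy=2))
a=cv2.imread("pics/s3.png").astype(int); b=cv2.imread(n).astype(int); print(np.abs(a-b)[200:360,280:420].mean(), env.state()['moment'].round(3))
E
python3 -m crank '[[0,0,0,0,48.42],[0,0,0,0,48.42]]'|grep grip; python3 d.py s4;  python3 -m crank '[[0,0,0,0,48.5],[0,0,0,0,48.5]]'|grep grip; python3 d.py s5
```

```text
grip_force: 9.0
0.6832291666666667 [-0.06  -0.087 -0.048]
grip_force: 7.4
0.836235119047619 [-0.046 -0.08   0.035]
```

```bash
python3 -m crank '[[0,0,0,0,48.56],[0,0,0,0,48.56]]'|grep grip; python3 d.py s6;  python3 -m crank '[[0,0,0,0,48.62],[0,0,0,0,48.62]]'|grep grip; python3 d.py s7
```

```text
grip_force: 6.3
0.8912053571428571 [-0.039 -0.09  -0.022]
grip_force: 5.2
0.9590922619047619 [-0.053 -0.035  0.008]
```

```bash
python3 -m crank '[[0,0,0,0,48.67],[0,0,0,0,48.67]]'|grep grip; python3 d.py s8;  python3 -m crank '[[0,0,0,0,48.71],[0,0,0,0,48.71]]'|grep grip; python3 d.py s9
```

```text
grip_force: 4.4
1.071875 [-0.022 -0.015  0.015]
grip_force: 3.8
1.1067857142857143 [-0.008 -0.038 -0.086]
```

View pics/s9.png

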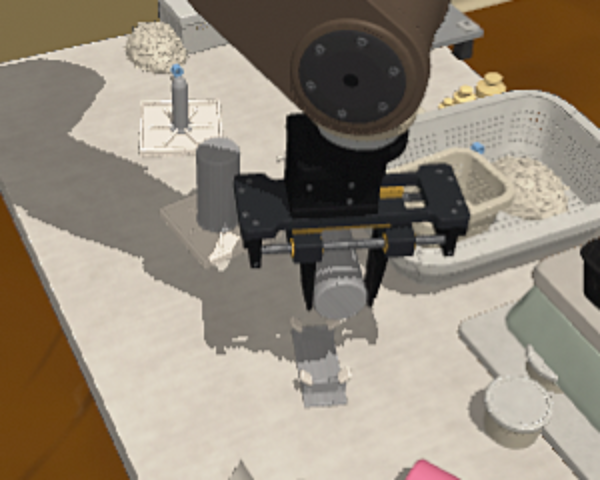

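```bash
python3 -m crank '[[0,0,0,0,48.74],[0,0,0,0,48.74]]'|grep grip; python3 d.py s10;  python3 -m crank '[[0,0,0,0,48.77],[0,0,0,0,48.77]]'|grep grip; python3 d.py s11; python3 -m crank '[[0,0,0,0,48.79],[0,0,0,0,48.79]]'|grep grip; python3 d.py s12
```

```text
grip_force: 3.4
1.1348511904761904 [-0.074 -0.078  0.014]
grip_force: 3.0
3.636517857142857 [-0.04  -0.053 -0.05 ]
grip_force: 2.6
12.112619047619047 [-0.045 -0.071  0.032]
```

```bash
python3 -m crank '[[0,0,0,0,48.78],[0,0,0,0,48.78],[0,0,0,0,48.78]]'|egrep "grip|t:"; python3 d.py s13; python3 -m crank '[[0,0,0,0,48.78],[0,0,0,0,48.78],[0,0,0,0,48.78]]'|grep grip; python3 d.py s14
```

```text
t: 6.43
tcp_rot: [3.141, 0.0, 1.23]
grip_force: 2.6
12.558377976190476 [-0.044 -0.073  0.012]
grip_force: 2.6
12.564345238095239 [-0.041 -0.05   0.027]
```

View pics/s14.png

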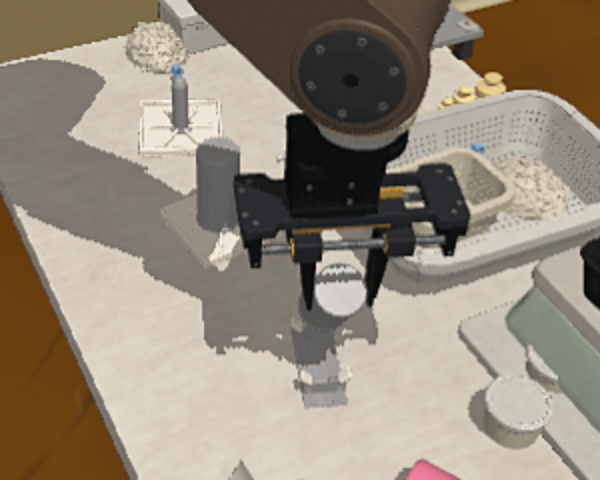

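```bash
python3 -m crank '[[0,0,0,0,48.2],[0,0,0,0,48.2],[0,0,-15,0,48.2],[0,0,-40,0,48.2],[0,0,-65,0,48.2],[0,0,-90,0,48.2],[0,0,-105,0,48.2],[0,0,-105,0,48.2]]';
python3 -m crank '[[15,-7,0,3,48.2],[45,-22,0,8,48.2],[80,-39,0,14,48.2],[115,-56,0,21,48.2],[150,-73,0,28,48.2],[185,-90,0,35,48.2],[220,-107,0,42,48.2],[250,-122,0,48,48.2],[270,-131,0,54,48.2],[280,-136,0,58,48.2]]'
python3 - <<'E'
from h import *
s=env.state(); p=s["eef_pos"]; y=s["tcp_rot"][2]; d=np.array([450,91.7])-p[:2]
print("tool dx,dy",d@[np.cos(y),np.sin(y)],d@[np.sin(y),-np.cos(y)],"yaw",np.degrees(y))
c=env.read_camera("scene")
for q in [(350,165),(440,130),(300,135)]: print(onplane(c,*q,0).round())
E
```

```text
t: 7.45
eef_pos: [500.2, -354.3, 264.0]
tcp_rot: [3.136, 0.002, 1.23]
ft_force: [0.3, 0.0, -0.1]
opening: 0.512
grip_force: 13.5
t: 8.28
eef_pos: [463.8, -41.7, 259.7]
tcp_rot: [-3.141, 0.001, 0.214]
ft_force: [1.2, -0.5, -0.4]
opening: 0.508
grip_force: 13.5
tool dx,dy 14.865707528973166 -133.30785676184195 yaw 12.265724854870099
[716. 109.   0.]
[1045.  159.    0.]
[653. 302.   0.]
```

```bash
python3 -m crank '[[3,-25,0,5,48.2],[7,-60,0,10,48.2],[11,-95,0,12.3,48.2],[14,-122,0,12.3,48.2],[15,-133,0,12.3,48.2],[15,-133,0,12.3,48.2],[15,-133,0,12.3,48.2]]'
python3 - <<'E'
from h import *
s=env.state(); print(s["eef_pos"],s["tcp_rot"])
c=env.read_camera("scene"); cv2.imwrite("pics/s15.png",cv2.resize(c["img"][60:300,170:470],None,fx=2,fy=2))
E
```

```text
t: 8.92
eef_pos: [450.7, 88.4, 260.1]
tcp_rot: [3.141, 0.001, 0.005]
ft_force: [0.1, -1.2, -0.6]
opening: 0.507
grip_force: 13.5
[450.74066468  88.38470414 260.1142407 ] [3.14116211e+00 6.47791637e-04 5.23112564e-03]
```

View pics/s15.png

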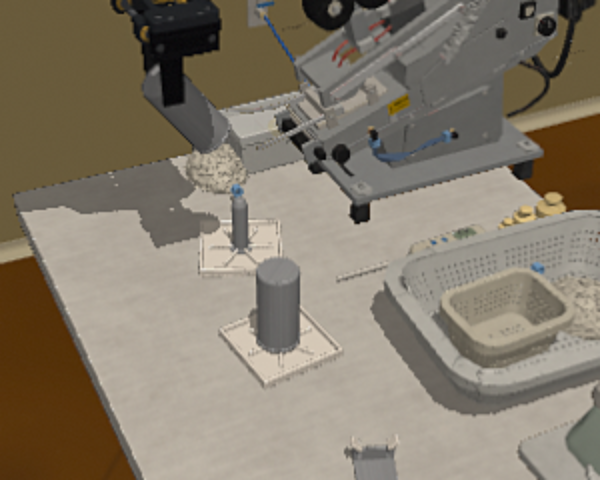

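```bash
python3 -m crank '[[-15,-2,0,0,47.8],[-35,-3,20,0,47.8],[-35,-3,50,0,47.8],[-35,-3,80,0,47.8],[-35,-3,110,0,47.8],[-35,-3,130,0,47.8],[-35,-3,135,0,47.8],[-35,-3,135,0,47.8],[-35,-3,135,0,47.8]]'
```

```text
t: 9.72
eef_pos: [416.3, 91.0, 126.2]
tcp_rot: [3.141, -0.0, 0.002]
ft_force: [0.3, 0.2, 0.3]
opening: 0.508
grip_force: 23.9
```

```bash
python3 -m crank '[[10,0,0,0,48],[20,0,0,0,48],[30,0,0,0,48],[40,0,0,0,48],[48,0,0,0,48],[56,0,0,0,48],[62,0,0,0,48],[62,0,0,0,48]]'; python3 -m crank '[[5,0,0,0,48],[10,0,0,0,48],[15,0,0,0,48],[20,0,0,0,48],[21,0,0,0,48],[21,0,0,0,48],[21,0,0,0,48]]';python3 - <<'E'
from h import *
c=env.read_camera("scene"); cv2.imwrite("pics/s16.png",cv2.resize(c["img"][60:300,170:470],None,fx=2,fy=2))
E
```

```text
t: 10.38
eef_pos: [479.0, 91.8, 125.5]
tcp_rot: [3.142, -0.001, 0.003]
ft_force: [-1.3, -0.9, -1.1]
opening: 0.508
grip_force: 16.5
t: 10.97
eef_pos: [498.7, 91.9, 125.5]
tcp_rot: [3.141, 0.0, 0.003]
ft_force: [-0.5, -1.2, -0.6]
opening: 0.506
grip_force: 14.8
```

View pics/s16.png

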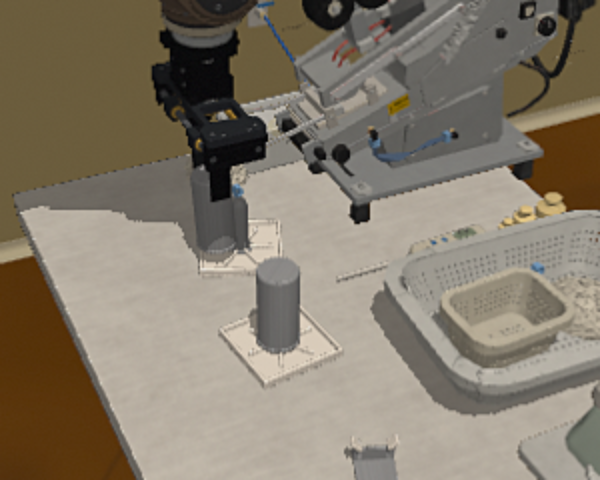

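```bash
python3 -m crank '[[-4,0,0,0,47.6],[-4,0,-15,0,47.6],[-4,0,-45,0,47.6],[-4,0,-70,0,47.6],[-4,0,-78,0,47.6],[5,0,-78,0,47.6],[20,0,-78,0,47.6],[30,0,-78,0,47.6],[33.5,0,-78,0,47.6],[33.5,0,-78,0,47.6]]';python3 -m crank '[[0,0,0,0,47.6],[0,0,0,0,47.6]]';python3 - <<'E'
from h import *
c=env.read_camera("scene"); cv2.imwrite("pics/s17.png",cv2.resize(c["img"][60:300,170:470],None,fx=2,fy=2))
g=cv2.cvtColor(c["img"],cv2.COLOR_BGR2GRAY)
p=env.state()["eef_pos"]
for z in (p[2]-9+14,p[2]-95): print(proj(c,[p[0],p[1],z]))
print(env.state()["tcp_rot"])
E
```

```text
t: 11.85
eef_pos: [532.6, 91.9, 202.3]
tcp_rot: [3.141, 0.002, 0.003]
ft_force: [-0.5, 0.0, -1.2]
opening: 0.504
grip_force: 25.2
t: 12.02
eef_pos: [531.7, 92.0, 203.0]
tcp_rot: [3.141, 0.001, 0.003]
ft_force: [1.7, 0.9, -0.9]
opening: 0.502
grip_force: 25.2
[286.52361556 111.33557581]
[287.99666103 149.32051096]
[3.14148684e+00 8.28630342e-04 3.11253991e-03]
```

View pics/s17.png

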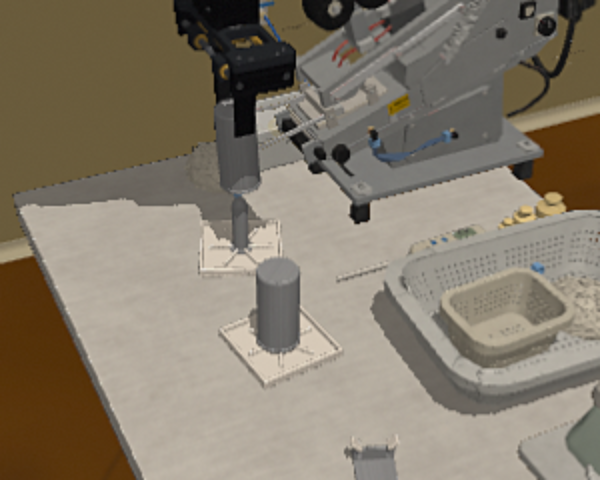

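```bash
python3 -m crank '[[-1.5,0,10,0,47.6],[-1.5,0,30,0,47.6],[-1.5,0,50,0,47.6],[-1.5,0,65,0,47.6],[-1.5,0,75,0,47.6],[-1.5,0,82,0,47.6],[-1.5,0,84,0,47.6],[-1.5,0,84,0,47.6],[-1.5,0,84,0,47.6]]'; python3 -m crank '[[0,0,2,0,47.6],[0,0,4,0,47.6],[0,0,4,0,47.6]]'
```

```text
t: 12.82
eef_pos: [531.0, 92.0, 120.2]
tcp_rot: [3.142, -0.001, 0.003]
ft_force: [-0.0, 0.4, -0.8]
opening: 0.503
grip_force: 25.2
t: 13.07
eef_pos: [530.7, 92.0, 115.7]
tcp_rot: [3.142, -0.0, 0.003]
ft_force: [-0.0, -0.5, -0.5]
opening: 0.503
grip_force: 25.2
```

```bash
python3 -m crank '[[0,0,2,0,47.6],[0,0,4,0,47.6],[0,0,4,0,47.6],[0,0,4,0,47.6]]'|egrep "eef|ft_"; python3 -m crank '[[0,0,2,0,47.6],[0,0,4,0,47.6],[0,0,4,0,47.6],[0,0,4,0,47.6]]'|egrep "eef|ft_"
```

```text
eef_pos: [530.7, 92.0, 111.5]
ft_force: [0.6, -0.2, -0.3]
eef_pos: [531.9, 92.0, 108.6]
ft_force: [1.1, -0.2, 9.0]
```

```bash
python3 -m crank '[[0,0,1,0,47.6],[0,0,3,0,47.6],[0,0,3,0,47.6],[0,0,3,0,48.3],[0,0,3,0,48.3]]'; python3 -m crank '[[0,0,0,0,48.6],[0,0,1,0,48.7],[0,0,1,0,48.7]]'
python3 - <<'E'
from h import *
c=env.read_camera("scene"); cv2.imwrite("pics/s18.png",c["img"][60:300,170:470])
im=c["img"]; g=cv2.cvtColor(im,cv2.COLOR_BGR2GRAY)
p=env.state()["eef_pos"]
for x,y in ((532.3,91.7),):
    for z in (10,110): print(proj(c,[x,y,z]))
for r in range(150,192,4): print(r,g[r,268:312:2])
E
```

```text
t: 14.15
eef_pos: [533.1, 91.8, 106.7]
tcp_rot: [3.141, -0.007, 0.003]
ft_force: [2.4, -2.2, 14.3]
opening: 0.507
grip_force: 9.4
t: 14.4
eef_pos: [531.4, 91.9, 104.2]
tcp_rot: [3.141, -0.002, 0.003]
ft_force: [0.5, -0.6, 3.8]
opening: 0.513
grip_force: 2.7
[289.53692545 182.37978416]
[288.26333356 148.71089868]
150 [103 114 111 112 115 115  82  82  81  88   3  14  10  12   7  11 179 174
 174 173 172 170]
154 [107 105 114 107 105 112  73  88  86  89  44   8  10   5   9  26 178 174
 171 169 169 170]
158 [105 106 103 104 107 110  70  79  79  82  45  12   9  12  10  30 181 171
 174 177 172 172]
162 [104 104 104 105 107 107  66  78  78  82  71  10   8   7   4  54 191 178
 174 175 174 172]
166 [103 103 104 102 102 107  85  76  77  83  88  85  87  82  79  69 186 177
 177 177 177 174]
170 [165 189 178 117 117 118 112  76  77  84  83  84  85  80  78  70 228 206
 159 160 167 173]
174 [169 164 216 110 123 123 133  74  78  83  81  82  82  81  76  72 110 218
 207 206 158 156]
178 [172 165 210 218 116 124 130  72  78  83  82  81  80  81  78  73  98 124
 113 212 209 178]
182 [175 224 209 207 221 196 124  71  77  81  81  78  98 108 101  85  92 132
 126 126 217 231]
186 [180 215 212 206 206 207 221 116  76  77  99  98  99 104 144 103 189 209
 206 207 214 223]
190 [178 223 211 205 205 205 207 211 160 207 219 191 218 216 145 216 217 132
 130 133 134 132]
```

```bash
python3 -m crank '[[0,0,0,0,49],[0,0,0,0,50],[0,0,0,0,53],[0,0,0,0,60],[0,0,0,0,75],[0,0,0,0,75],[0,0,0,0,75],[0,0,0,0,75]]'
python3 - <<'E'
from h import *
c=env.read_camera("scene"); g=cv2.cvtColor(c["img"],cv2.COLOR_BGR2GRAY)
for r in range(130,192,4): print(r,g[r,272:312:2])
E
```

```text
t: 15.12
eef_pos: [530.7, 92.0, 103.6]
tcp_rot: [3.142, 0.0, 0.003]
ft_force: [1.0, 0.2, 0.4]
opening: 0.779
grip_force: 0.0
130 [92 97  0 79 83  5 21 39 35 36 35 36 37 37 36 37 36 36 77 37]
134 [ 99 108  55  17  28  38  29  31  37  39  36  37  46  36  30  29  28  29
  30  30]
138 [106 109  89  15  20  17  18   2  27  28  29  30  22  15   8  11  13  11
  14  11]
142 [107 112 127   9  19  19  66   1   9  13  11  13  10   9  11  12  10  14
   7  12]
146 [113 117 119   0  17  44  78  18   5  44   9  15  14  14  13   7   0   0
  79 179]
150 [112 111 118   0  92  78 148 147   0  10  10  11   9   7  35 180 174 174
 172 171]
154 [115 106 105 108  64  81  86  89  86   0  11   9   9   7  89 177 172 169
 169 170]
158 [104 104 107 108  76  77  78  82  86  23   8  11   6   5  85 174 174 177
 173 173]
162 [104 107 106 107  87  78  78  83  86  43  11   8   9   5 146 179 174 176
 174 172]
166 [103 103 102 106  96  76  76  84  85  47   6   7   0  32 195 177 176 177
 176 173]
170 [179 117 116 118 130  76  78  83  83  84  84  81  77  71 175 207 159 161
 166 173]
174 [216 105 122 125 132  74  79  83  82  83  82  81  76  73 104 219 208 207
 158 157]
178 [210 211 111 124 130  71  78  82  81  82  80  80  77  72 111 124 112 212
 210 178]
182 [210 207 221 175 126  72  78  82  81  79  98 107  99  86  84 130 206 118
 215 230]
186 [213 206 207 209 223 114  72  72 102  98  97  98 116 109 189 209 206 207
 214 222]
190 [211 205 205 205 207 212 160 208 190 191 191 217 145 216 216 132 130 134
 134 132]
```

```bash
python3 -m crank '[[0,0,0,0,80],[0,0,-10,0,80],[0,0,-30,0,80],[0,0,-60,0,80],[0,0,-95,0,80],[0,0,-130,0,80],[0,0,-150,0,80],[0,0,-150,0,80],[0,0,-150,0,80],[0,0,-150,0,80]]'|egrep "t:|eef|ft_"
python3 - <<'E'
from h import *
c=env.read_camera("scene"); g=cv2.cvtColor(c["img"],cv2.COLOR_BGR2GRAY).astype(float)
print(proj(c,[532.3,91.7,10]),proj(c,[532.3,91.7,110]))
for r in range(136,194,3): print(r,g[r,270:310].astype(int)[::2])
for r in (195,205,215,225): print(r,g[r,290:330].astype(int)[::2])
E
```

```text
t: 16.0
eef_pos: [530.2, 92.0, 253.3]
tcp_rot: [3.141, 0.001, 0.003]
ft_force: [0.2, -0.2, -0.4]
[289.53692545 182.37978416] [288.26333356 148.71089868]
136 [106 109 100 106 106 108 101 106 100  91  90  97 131 130 133 129 131 130
 128 131]
139 [107 108 101 110 108 103 108 110 100 117  95 101 137 128 129 129 129 130
 131 129]
142 [101 105 108 114  99 110 108 108 108  93 100 100 135 129 130 128 129 130
 125 125]
145 [113 110 113 113 115 116 108  99  82  80  77  78  94 131 126 106 169 164
 172 172]
148 [105 107 106 113 116 100  72  72 142 133 137 138 136 138 130 173 170 171
 168 168]
151 [106 109 110 114 101 109 136 134 133 136 136 135 135 135 131 176 168 169
 169 166]
154 [102 112 103 102 106  62  98 126 143 146 147 151 133 125  87 179 170 168
 166 166]
157 [104 102 101  99  99  70  85  90  98 100 103 101 101 101  90 181 167 171
 170 168]
160 [105 104 172 175 176 113  82  90 101 103 107 104 101 101  90 184 169 170
 172 175]
163 [ 94 103  97 184 182  84  84  90 100 104 107 105 101 100  91 188 175 167
 167 165]
166 [117 100 100 100 102  93  83  90 101 102 105 105 101  99  89 184 174 174

[... 440 characters left out ...]
207]
184 [224 208 195 175 179 190 131  87  98 100 101  99 101  94  80 130 192 188
 192 211]
187 [213 208 202 202 201 204 192  82 112 131 143 118 131 113 182 207 203 204
 207 213]
190 [219 206 201 201 202 202 202 154 203 187 187 187 212 141 212 212 130 126
 131 131]
193 [220 202 200 200 171 173 156 195 169 173 184 198 199 203 171 131 134 135
 133 131]
195 [173 154 171 167 113 134 135 136 132 134 133 136 138 134 133 177 174 176
 178 176]
205 [169 168 169 171  93  82  92  94 101 103 108 102 103  99  90 184 173 171
 172 171]
215 [173 174 179  95  82  82  91  95 100 103 106 102 103  96  85  98 204 172
 172 173]
225 [202 203 180 200 115  82  91  94 101 102 105 102 101  94  78 205 171 172
 204 194]
```

```bash
python3 -c "
from cell import env
print(env.job_done())"
```

```text
the job is handed in; nothing more can be done
None
```

The job is handed in. In the last images the cup stood upright, mouth down over the empty post with its rim on the ribs. It was released, the arm was clear and I kept the gripper off the drying cup. No verdict came back from the judging.

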